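# Feel out the bezel release of a bulkhead clock

### The job

Open the glazed bezel of the brass clock lying on the round cushion: rest a closed fingertip lightly on the part of the clock's rim nearest the robot, slide it along the rim until you come to the release notch, and press the push-piece inside it down until the bezel springs open. Then take the finger away and leave the bezel standing open by itself. Touch only, grasp nothing, press gently throughout, and leave the watch, loupe, anvil and jewel pusher where they are.

Things in the scene. Friction and masses are not known exactly. Their poses are not given: they have to be found in the camera images.
- cushion: round black rubber cushion, 220 mm across, 8 mm thick, fixed; origin under its middle. The brass bulkhead clock sits fast on it, centred, face up, at any turn (the cushion's axes do not turn with it): a flange of radius 98 mm up to 14 mm above the bench, a drum of radius 86 mm up to the rim, 58 mm above the bench. Pressed down, the clock sinks about 0.1 mm per N. The rim has one notch, its place not given
- rim_centre (a point): centre of the clock at the height of the rim top. The rim is a level, flat-topped ring of inner radius 70 mm and outer radius 86 mm about it; its outer side drops straight to the flange, 44 mm lower. Inside lies the round glazed bezel, radius 66 mm, its highest ring 3 mm below the rim top. The bezel's hinge, across from the notch, also stays below the rim top. Axes parallel to the world's
- rim_near (a point): point of the rim top, at its middle radius of 78 mm, straight towards -x from the clock's centre: the side nearest the robot, where the finger starts. The middle of the notch is never within 80 degrees of it, counted round the clock's centre, but may be anywhere else
- rim_left (a point): point of the rim top at its middle radius, 60 degrees round from rim_near towards the robot's left (+y). A sweep to the left passes over it or meets the notch just there
- rim_right (a point): point of the rim top at its middle radius, 60 degrees round from rim_near towards the robot's right (-y). A sweep to the right passes over it or meets the notch just there
- catch (a joint): travel in m of the steel push-piece in the notch. The notch is a 52 mm long gap across the rim's full width, open above and outside, with a thin wall inside up to 6 mm below the rim top. The push-piece, 46 mm long, from radius 71 to 85 mm, lies 6 mm below the rim top at 0; pressed straight down it is home at 0.006, frees the bezel from about 0.0045, needs 1.2 N per mm, 7 N at home, and springs back
- bezel (a joint): opening angle in rad of the glazed bezel: 0 shut and latched, about 0.6 standing open (stop at 0.7). Once freed, its spring lifts the notch side with less than 3 N until that edge stands about 75 mm up, leaning away from the notch, and holds it there. Latched, it cannot be opened
- watch: a gilt hunter case pocket watch lying shut on its back, case 51 mm across and 15 mm high, pendant and bow along its own +x out to 47 mm; loose; origin under the middle of the case
- loupe: a round black ebony eye loupe, 35 mm across and 28 mm high, standing upright; loose; origin under its middle
- anvil: a small enamelled bench anvil, foot 60 x 36 mm, 42 mm high, its steel horn along its own +x out to 41 mm; loose; origin under the middle of the foot
- pusher: a blued steel jewel pusher lying flat, 109 mm long, 9 mm thick, tip along its own +x; loose; origin near its middle on the bench
- chute: bystander, fixed: a narrow brass chute 200 mm long on a post, up to 150 mm high, sloping down along its own -x into a tin cup 54 mm across and 50 mm high at 78 mm along -x; origin on the bench under the chute

How it is judged:
By the outcome, as a careful person would: the job done as asked, in the order asked, and still so for the second after the job is handed in, with the robot touching nothing.
It also fails if it takes over 67 s, if anything falls off the work surface, if the arm or the gripper's body presses on something with over 40 N, if the wrist force passes 120 N, or if a joint passes its speed limit or range.

### The arm

A 7-joint arm with a two-finger parallel gripper is mounted at the origin on the work surface. World frame = base frame: x ahead of the robot, y to its left, z up, the work surface at z = 0. Lengths are in m, angles in rad, forces in N, time in s.
With the tool pointing down it reaches from about 0.375 to 0.925 m from the base axis. Payload 3.1 kg.
Tool frame: the origin (TCP) lies between the finger pads; the fingertips stand 19 mm ahead of it and the grasp point (between the pads) is the TCP; z points along the fingers, y is the direction in which the jaws open and shut (so a half turn about z gives the same grasp; the last joint's range is limited). The gripper opens to 85 mm and grips with 20 to 120 N. Pads are 22 mm wide; open, the fingers measure 114 mm over their backs; the gripper's body (76 mm by 85 mm) begins 54 mm behind the grasp point. The pads swing forward as they close: fully open they stand 13 mm farther back than shut.
Start: joints at [-1.206, 0.383, 0.044, 1.598, -0.018, 1.161, -0.05], TCP at [0.29, 0.582, 0.25] pointing down, gripper open.
Joint ranges: [-2.61, 2.61], [-0.41, 2.15], [-1.48, 1.57], [0, 2.5], [-1.57, 4.71], [0.05, 1.97], [-2.85, 2.85]. Speed limits (rad/s): [2.79, 2.79, 3.14, 3.14, 3.14, 3.14, 3.14].

### API

Orientations are given as a unit quaternion [x, y, z, w].
In Python, from bench import move_ptp, movel, move_j, move_gripper, pause, inverse_kinematics, read_camera, camera_params, MotionError, sign_off, look_for, tip_of, read_time_s, read_qpos, read_joint_vel, read_effort, read_eef_pos, read_tcp_rot, read_ft_force, read_ft_torque, read_finger_gap gives the robot as it stands. Calls block until the motion is done:
- move_ptp(position, orientation): joint-space move of the TCP to a pose.
- movel(position, orientation=None, speed=0.15): straight line of the TCP; orientation=None keeps the orientation; speed is the mean speed in m/s.
- move_j(angles): joint-space move.
- move_gripper(opening, effort=None): finger opening in m; effort is the grip in N (None keeps the last); returns when the fingers have stopped.
- pause(seconds).
- inverse_kinematics(position, orientation): joint angles nearest the present ones, or None.
- read_camera(name): name is "side" or "top"; returns the picture (400x640x3 uint8, red, green, blue); there is no depth.
- camera_params(name): a dict with "K" (3x3 intrinsics, pixels), "dist_coeffs" ([k1, k2, p1, p2, k3] as OpenCV has them; the pictures are not rectified), "camera_from_world" (4x4, takes a point from world to camera coordinates). Camera axes: x right, y down, z forward; pixel columns grow to the right and rows downward; lengths in m; the calibration is good to about 2 mm. A picture is of the moment at which its call begins. camera_params takes no time and is no camera call.
A pose or a line that the arm cannot do raises MotionError and nothing moves.
- sign_off(): hands the job in, once; it reports no verdict.
Trained networks look in the newest picture that a camera, given by its name, has taken for a name from the list of things; names that differ only in an ending like _2 or _b are one class to them, and where a whole thing is asked for, a point or a joint stands for the part that bears it (a point fixed in the world has none). Each returns a list of dicts, best first, with "confidence" (0 to 1); they miss things now and then, are a little off and sometimes report something else, mostly with a low value. They report only what shows in the picture. A call takes as long as a camera call.
- look_for(camera, name): "at" ([column, row] in pixels, amid what is visible of it).
- tip_of(camera, name): "at" ([column, row] in pixels: a listed point, or the origin of a listed thing).
Readings, each from a call of its own:
- read_time_s(): time.
- read_qpos(): joint angles.
- read_joint_vel(): joint speeds.
- read_effort(): joint torques, N m.
- read_eef_pos(): TCP position.
- read_tcp_rot(): TCP orientation.
- read_ft_force(): force on the tool from outside, world axes, zero at the start.
- read_ft_torque(): the same for the moment, N m.
- read_finger_gap(): finger opening in m.
Only numpy, scipy, OpenCV 4.12 (cv2) and the standard library are available. Lean on these libraries where they do the work, as an engineer would, in place of code of your own. Each camera call takes 0.05 s, during which the arm holds its last target.

## Working session

There is one attempt and no reset: what is moved stays moved. The work goes in short steps, each a Python script; the robot and the scene stay as the last script left them, time stands still between calls to the robot, and variables do not carry over. Pictures are saved under pics/ and viewed, and the job is handed in when it is done.

```bash
ls; mkdir -p pics
cat > h.py <<'E'
import numpy as np, cv2
from bench import *
def snap(c,f):
    im=read_camera(c); cv2.imwrite('pics/'+f,cv2.cvtColor(im,cv2.COLOR_RGB2BGR)); return im
def ray(c,px):
    p=camera_params(c);K=np.array(p['K']);d=np.array(p['dist_coeffs']);T=np.array(p['camera_from_world'])
    u=cv2.undistortPoints(np.array([[px]],float),K,d)[0,0]
    R=T[:3,:3];t=T[:3,3]
    return -R.T@t, R.T@np.array([u[0],u[1],1.])
def onz(c,px,z):
    o,d=ray(c,px); return o+d*(z-o[2])/d[2]
def proj(c,P):
    p=camera_params(c);K=np.array(p['K']);d=np.array(p['dist_coeffs']);T=np.array(p['camera_from_world'])
    r,_=cv2.Rodrigues(T[:3,:3]); return cv2.projectPoints(np.array(P,float).reshape(-1,3),r,T[:3,3],K,d)[0][:,0]
E
python3 - <<'E'
from h import *
print(read_time_s(),read_eef_pos(),read_tcp_rot(),read_ft_force())
for c in('top','side'):
    snap(c,c+'0.png')
    print(c,onz(c,(320,200),0), ray(c,(320,200))[0])
    for n in('rim_centre','rim_near','rim_left','rim_right','cushion'):
        r=tip_of(c,n)[:2]
        print(n,[(q['at'],round(q['confidence'],2),onz(c,q['at'],0 if n=='cushion' else .058).round(4)) for q in r])
    r=look_for(c,'catch')[:3];print([(q['at'],q['confidence'],onz(c,q['at'],.052).round(4)) for q in r])
print(read_time_s())
E
```

```text
pics
0.0 [0.28977346 0.5808279  0.24888004] [ 2.29272184e-01  9.73361448e-01 -1.30347174e-03 -2.40526468e-04] [-0.16509424 -1.22111096 -0.6857743 ]
top [ 0.61691487 -0.11567701  0.        ] [ 0.42728542 -0.11306483  1.37563343]
rim_centre []
rim_near [([330.8, 244.1], 0.62, array([ 0.4823, -0.1432,  0.058 ]))]
rim_left [([308.6, 229.7], 0.88, array([ 0.5245, -0.0812,  0.058 ]))]
rim_right [([354.9, 230.3], 0.62, array([ 0.5198, -0.2127,  0.058 ]))]
cushion [([332.7, 242.4], 0.57, array([ 0.4896, -0.1503,  0.    ]))]
[([305.7, 210.1], 0.48, array([ 0.5814, -0.0738,  0.052 ]))]
side [ 0.65889513 -0.06821279  0.        ] [-0.00996085 -0.91744281  0.93042007]
rim_centre []
rim_near [([282.1, 232.7], 0.63, array([ 0.4701, -0.1563,  0.058 ]))]
rim_left []
rim_right []
cushion []
[([293.1, 199.1], 0.49, array([ 0.5697, -0.0672,  0.052 ]))]
0.7
```

```bash
python3 -c "
import cv2
for c in('top','side'):
    a=cv2.imread('pics/%s0.png'%c); 
    b=cv2.resize(a[130:280,230:430],(800,600),interpolation=cv2.INTER_CUBIC);cv2.imwrite('pics/%s0z.png'%c,b)
"
```

```text
(no output)
```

View pics/top0.png

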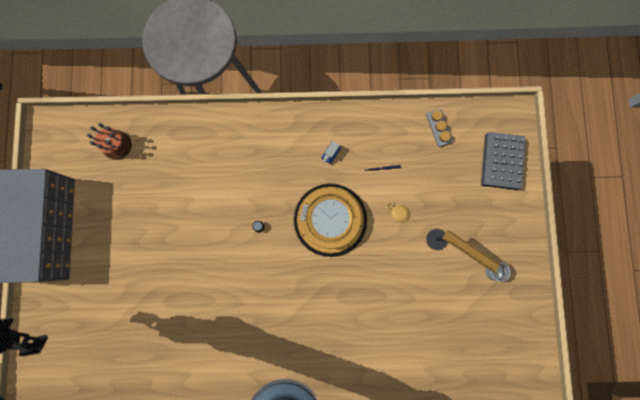

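View pics/side0.png

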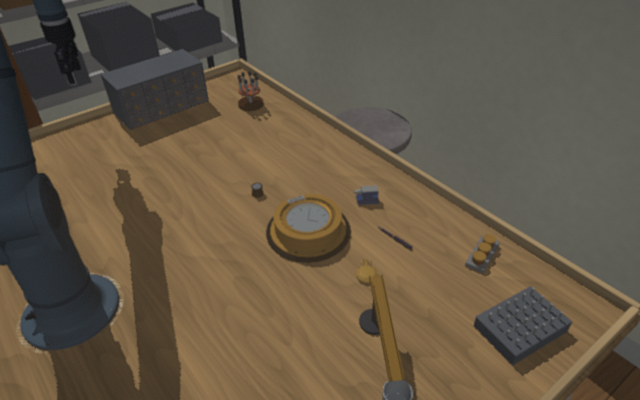

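```bash
sleep 1
```

```text
(no output)
```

View pics/top0z.png

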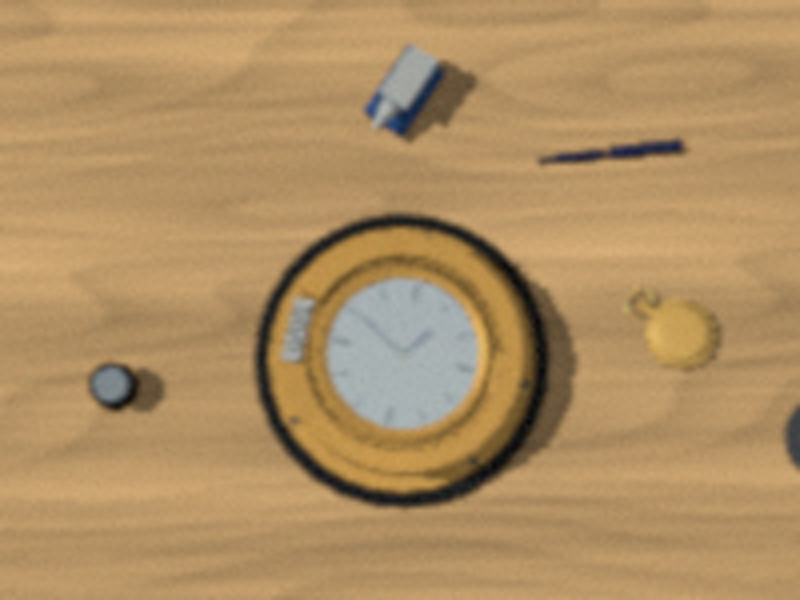

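View pics/side0z.png

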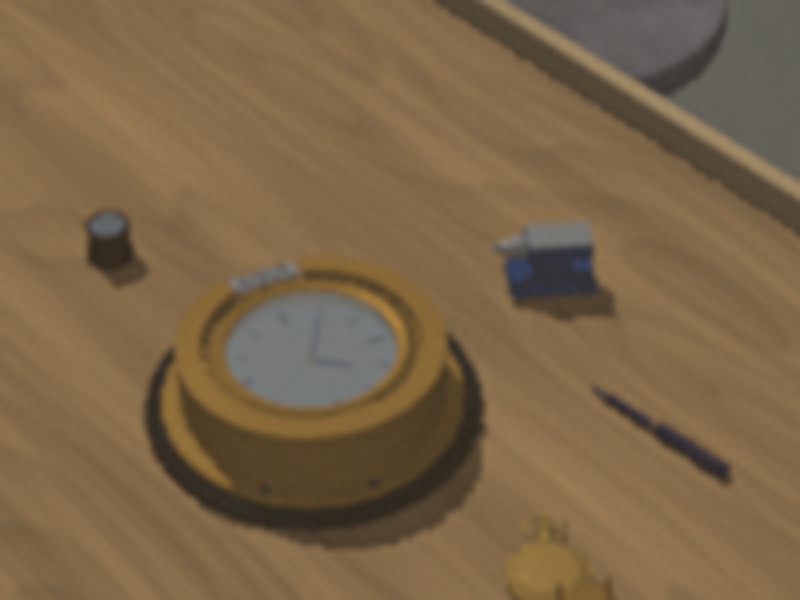

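The pictures show the clock at about (330, 220) in the top view. The steel push-piece is at about (304, 212), on the +y side and slightly beyond the centre. So the sweep goes left. Next I refine the clock's centre.

```bash
cat > fit.py <<'E'
from h import *
from scipy.optimize import minimize
th=np.linspace(0,2*np.pi,180,endpoint=False)
def circ(c,r,z): return np.c_[c[0]+r*np.cos(th),c[1]+r*np.sin(th),np.full(len(th),z)]
def samp(im,p): return cv2.remap(im,p[:,0].astype(np.float32),p[:,1].astype(np.float32),cv2.INTER_LINEAR)[:,0]
res={}
for cam in('top','side'):
    im=cv2.imread(f'pics/{cam}0.png'); sat=cv2.GaussianBlur(im[:,:,2],(0,0),.7).astype(np.float32)
    def cost(c):
        # outer cushion edge: dark inside, light outside (contrast, clipped)
        a=samp(sat,proj(cam,circ(c,.106,.008)));b=samp(sat,proj(cam,circ(c,.116,.0)))
        return -np.mean(np.clip(b-a,0,60))
    best=min(((cost((x,y)),x,y) for x in np.arange(.535,.59,.002) for y in np.arange(-.175,-.12,.002)))
    m=minimize(cost,best[1:],method='Nelder-Mead'); print(cam,best,m.x,m.fun); res[cam]=m.x
    v=im.copy(); v=cv2.resize(v[130:280,230:430],(800,600),interpolation=cv2.INTER_CUBIC)
    for r,z,col in((.11,.008,(0,0,255)),(.086,.058,(0,255,0)),(.07,.058,(255,0,0))):
        p=((proj(cam,circ(m.x,r,z))-[230,130]+.5)*4).astype(int); cv2.polylines(v,[p],True,col,1)
    cv2.imwrite(f'pics/fit_{cam}.png',v)
    # steel: bright low-saturation in rim annulus
    hsv=cv2.cvtColor(im,cv2.COLOR_BGR2HSV)
    for r in(.074,.078,.082):
        s=samp(hsv[:,:,1].astype(np.float32),proj(cam,circ(m.x,r,.052)))
        w=np.clip(110-s,0,None); ang=(180-np.degrees(th)); ang=(ang+180)%360-180
        print(r,'angle from near to left',[int(a) for a in np.sort(ang[s<90])])
E
python3 fit.py
```

```text
top (np.float32(-59.99917), np.float64(0.557), np.float64(-0.14299999999999996)) [ 0.55532737 -0.14244664] -60.0
0.074 angle from near to left [88, 90, 92, 94, 96, 98, 100, 102, 104, 106, 108, 110, 112, 114, 116, 118, 120, 122, 124]
0.078 angle from near to left [90, 92, 94, 96, 98, 100, 102, 104, 106, 108, 110, 112, 114, 116, 118, 120, 122]
0.082 angle from near to left [90, 92, 94, 96, 98, 100, 102, 104, 106, 108, 110, 112, 114, 116, 118, 120, 122]Traceback (most recent call last):
  File "fit.py", line 13, in <module>
    best=min(((cost((x,y)),x,y) for x in np.arange(.535,.59,.002) for y in np.arange(-.175,-.12,.002)))
  File "fit.py", line 13, in <genexpr>
    best=min(((cost((x,y)),x,y) for x in np.arange(.535,.59,.002) for y in np.arange(-.175,-.12,.002)))
               ~~~~^^^^^^^
  File "fit.py", line 11, in cost
    a=samp(sat,proj(cam,circ(c,.106,.008)));b=samp(sat,proj(cam,circ(c,.116,.0)))
               ~~~~^^^^^^^^^^^^^^^^^^^^^^^
  File "h.py", line 13, in proj
    p=camera_params(c);K=np.array(p['K']);d=np.array(p['dist_coeffs']);T=np.array(p['camera_from_world'])
ValueError: time passes only in moves, steps and waits
```

```bash
python3 - <<'E'
s=open('h.py').read()
s=s.replace("def snap","_cp={}\n_raw=camera_params\ndef camera_params(c):\n    if c not in _cp: _cp[c]=_raw(c)\n    return _cp[c]\ndef snap",1)
open('h.py','w').write(s)
f=open('fit.py').read().replace("b-a,0,60","b-a,0,130")
open('fit.py','w').write(f)
E
python3 fit.py
```

```text
top (np.float32(-105.71632), np.float64(0.557), np.float64(-0.14499999999999996)) [ 0.55736534 -0.14472015] -106.06661224365234
0.074 angle from near to left [88, 90, 92, 94, 96, 98, 100, 102, 104, 106, 108, 110, 112, 114, 116, 118, 120]
0.078 angle from near to left [88, 90, 92, 94, 96, 98, 100, 102, 104, 106, 108, 110, 112, 114, 116, 118, 120]
0.082 angle from near to left [88, 90, 92, 94, 96, 98, 100, 102, 104, 106, 108, 110, 112, 114, 116, 118, 120]
side (np.float32(-40.826656), np.float64(0.555), np.float64(-0.14699999999999996)) [ 0.55547444 -0.14684131] -40.98348617553711
0.074 angle from near to left [88, 90, 92, 94, 96, 98, 100, 102, 104, 106, 108, 110, 112, 114, 116, 118, 120]
0.078 angle from near to left [88, 90, 92, 94, 96, 98, 100, 102, 104, 106, 108, 110, 112, 114, 116, 118, 120]
0.082 angle from near to left [88, 90, 92, 94, 96, 98, 100, 102, 104, 106, 108, 110, 112, 114, 116, 118, 120]
```

View pics/fit_top.png

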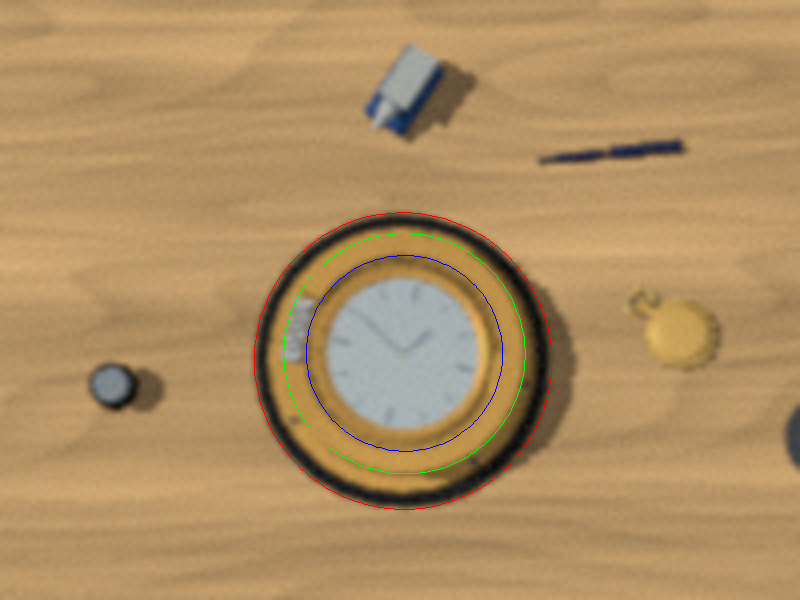

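View pics/fit_side.png

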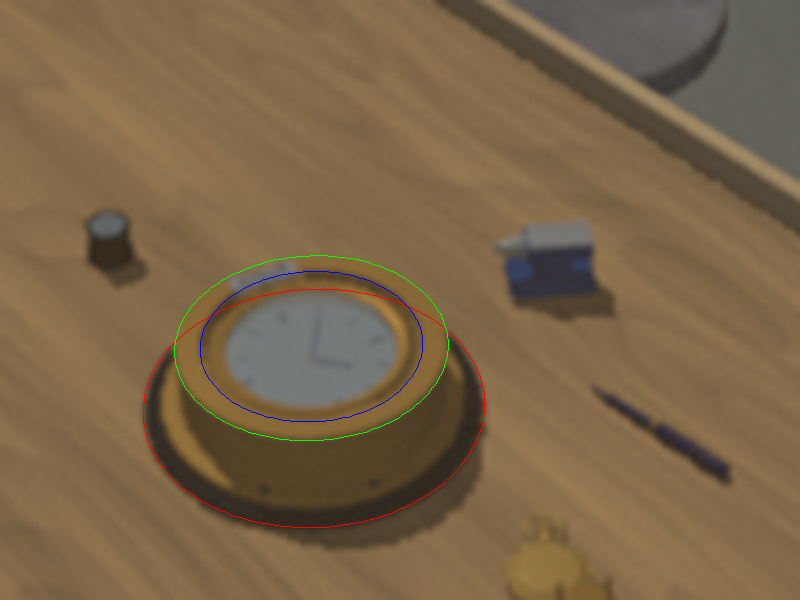

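The fitted circles lie on the clock in both views. The centre is about (0.5575, -0.1455), and the notch spans about 85–123° to the left of the near point. Now I close the gripper and go above rim_near.

```bash
cat >> h.py <<'E'
from scipy.spatial.transform import Rotation as Ro
C=np.array([.5575,-.1455]); A0=104.
def dirn(a): a=np.radians(a); return np.array([-np.cos(a),np.sin(a)])
_x=np.r_[dirn(A0),0]
def quat(s=1):
    x=s*_x; z=np.array([0,0,-1.]); return Ro.from_matrix(np.c_[x,np.cross(z,x),z]).as_quat()
def P(a,r,z): return np.r_[C+r*dirn(a),z]
E
python3 - <<'E'
from h import *
for s in(1,-1):
    for a in(0,50,104): 
        q=inverse_kinematics(P(a,.08,.12).tolist(),quat(s).tolist()); print(s,a,None if q is None else np.round(q,2))
print([np.round(read_ft_force(),2) for _ in range(2)])
move_gripper(0.0,20)
print(read_finger_gap(),read_time_s())
E
```

```text
1 0 [-0.6   0.4   0.95  2.1  -0.44  0.85  0.37]
1 50 [-0.6   0.38  0.8   2.06 -0.37  0.84  0.17]
1 104 [-0.49  0.48  0.66  1.9  -0.37  0.89  0.11]
-1 0 [-0.84  0.77  1.38  2.1  -0.89  1.07 -2.39]
-1 50 [ 1.09  0.65 -1.24  1.99  0.73  1.04  2.4 ]
-1 104 [ 0.97  0.81 -1.25  1.83  0.84  1.16  2.33]
[array([-0.1 , -0.52,  0.25]), array([-0.1 , -0.52,  0.25])]
0.00044251307648962687 1.4667
```

Run:
```python
from h import *
q=quat().tolist()
t=read_time_s()
move_ptp(P(0,.08,.16).tolist(),q); print(read_time_s()-t)
movel(P(0,.08,.090).tolist(),q,0.15)
print(read_time_s()-t, read_eef_pos()-P(0,.08,.09), np.round(read_qpos(),2))
F=[]
for i in range(10): pause(.05); F.append(read_ft_force())
print(np.mean(F,0),np.std(F,0),read_time_s())
snap('side','hov.png');im=snap('top','hovt.png')
for c in('side','hov'),('top','hovt'):
    a=cv2.imread('pics/%s.png'%c[1]);cv2.imwrite('pics/%sz.png'%c[1],cv2.resize(a[130:280,230:430],(800,600),interpolation=cv2.INTER_CUBIC))
```

```text
2.6750000000000003
3.2916000000000003 [ 0.00038071 -0.00020628  0.00024762] [-0.5   0.43  0.84  2.11 -0.46  0.79  0.37]
[ 0.16686081 -0.41066869 -0.19389086] [0.41849641 0.54304373 0.62686374] 5.2583
```

View pics/hovz.png

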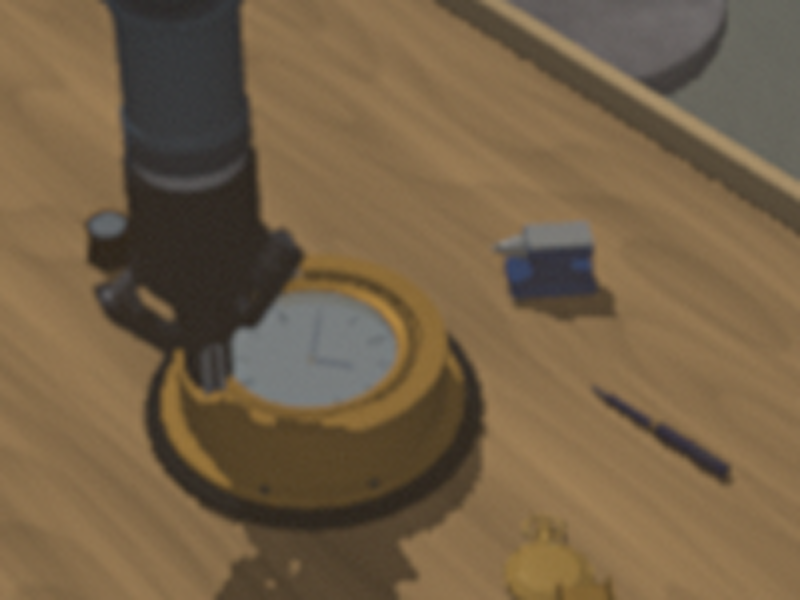

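View pics/hovtz.png

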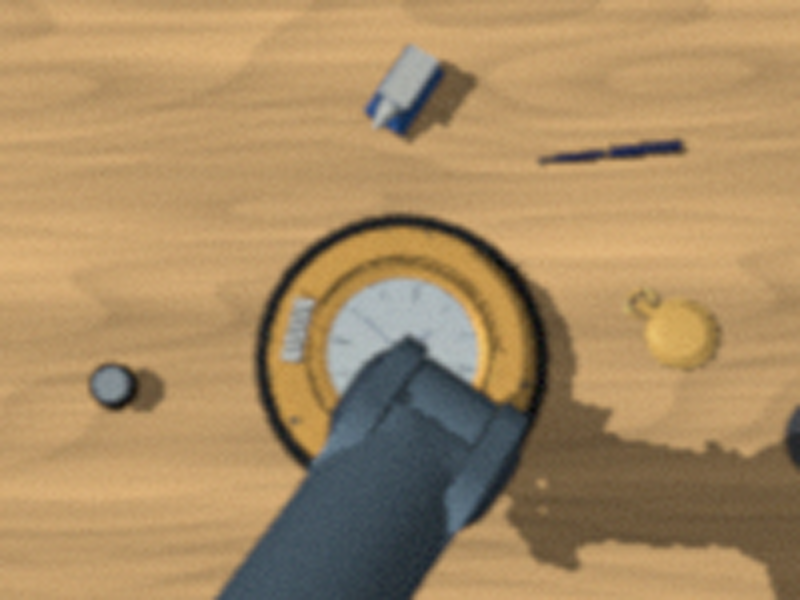

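Finger is poised over the near rim. Guarded descent.

```bash
cat >> h.py <<'E'
F0=np.array([.167,-.41,-.19])
def fz(n=5,full=False):
    F=[]
    for i in range(n): pause(.02); F.append(read_ft_force())
    F=np.mean(F,0)-F0
    return F if full else F[2]
E
python3 - <<'E'
from h import *
q=quat().tolist()
t=read_time_s()
movel(P(0,.08,.0795).tolist(),q,0.05); print(read_time_s()-t,fz())
z=.0795
while z>.0735:
    z-=.0004; movel(P(0,.08,z).tolist(),q,0.02); f=fz(4); print(round(z,4),round(f,2),round(read_eef_pos()[2],5))
    if f>1.8:
        f=fz(8); print(f)
        if f>1.8: break
print(read_time_s()-t,read_time_s(),fz(5,True))
E
```

```text
0.3584000000000005 0.37010983452909635
0.0791 0.05 0.07921
0.0787 -0.1 0.0787
0.0783 0.01 0.0783
0.0779 0.29 0.07787
0.0775 -0.41 0.07748
0.0771 1.1 0.07715
0.0767 3.11 0.07689
3.338910640284024
2.7917000000000005 8.15 [-0.89397984  0.91488421  3.70383406]
```

Run:
```python
from h import *
q=quat().tolist()
t=read_time_s(); z=.0767; a=0; low=0
while a<106:
    a+=5 if a<80 else 3
    movel(P(a,.08,z).tolist(),q,0.03); F=fz(5,True); f=F[2]
    print(a,round(z,5),F.round(2),round(read_eef_pos()[2],5))
    if f>9: print('high');break
    if f<.9 :
        f=fz(6)
        if f<.9:
            print('lost',f)
            if a>75: break
    z=max(.0761,z+float(np.clip((f-3)*.0001,-.00015,.0003)))
print(read_time_s()-t,read_time_s(),read_eef_pos()-P(a,.08,z))
snap('side','nt.png')
a=cv2.imread('pics/nt.png');cv2.imwrite('pics/ntz.png',cv2.resize(a[130:280,230:430],(800,600),interpolation=cv2.INTER_CUBIC))
```

```text
5 0.0767 [-0.11 -0.56  3.48] 0.07684
10 0.07675 [-0.59 -0.76  3.97] 0.07678
15 0.07685 [-0.76 -0.36  3.94] 0.07679
20 0.07694 [-0.37  0.53  3.43] 0.07685
25 0.07698 [-0.27  0.67  2.84] 0.07692
30 0.07697 [-0.28  0.26  2.56] 0.07694
35 0.07692 [-0.29  0.6   2.23] 0.07694
40 0.07684 [-0.29 -0.32  2.89] 0.07689
45 0.07683 [-1.01  0.19  3.25] 0.07688
50 0.07686 [-0.77  0.04  3.  ] 0.07688
55 0.07686 [-0.96  0.2   2.95] 0.07689
60 0.07685 [-1.19 -0.15  3.05] 0.07692
65 0.07686 [-1.15 -0.08  3.12] 0.07693
70 0.07687 [-1.23  0.51  2.99] 0.07695
75 0.07687 [-0.96  0.32  3.06] 0.07695
80 0.07688 [-1.05  0.04  2.53] 0.07694
83 0.07683 [-2.29  0.16  3.54] 0.07684
86 0.07688 [-1.44  0.62  2.73] 0.07693
89 0.07686 [-0.82  0.32  2.21] 0.07692
92 0.07678 [-0.52  0.64  0.19] 0.07661
lost 0.07447694406121814
9.0667 17.3 [ 4.39293340e-05  7.29636009e-05 -1.17024036e-04]
```

View pics/ntz.png

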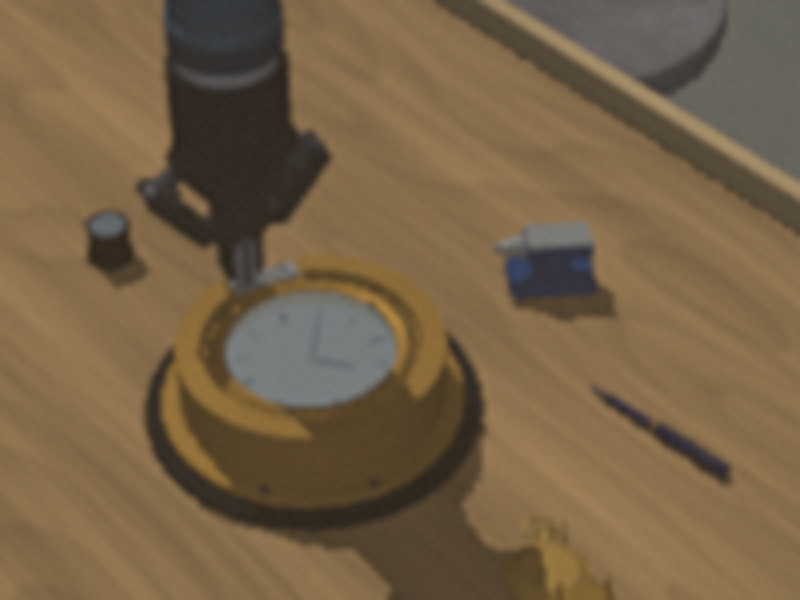

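Contact was held at about 3 N along the whole rim. It dropped away at 92°, which is where the notch begins. I move to the notch's middle, a little outward to clear the inner wall, and press.

Run:
```python
from h import *
q=quat().tolist()
t=read_time_s(); 
movel(P(98,.083,.0768).tolist(),q,0.03); print(fz(5,True))
movel(P(104,.085,.0768).tolist(),q,0.03); print(fz(5,True))
movel(P(104,.085,.0725).tolist(),q,0.02); f=fz(5);print(f)
z=.0725
while z>.0642 and f<4.8:
    z-=.0006; movel(P(104,.085,z).tolist(),q,0.015); F=fz(4,True); f=F[2]; print(round(z,4),F.round(2),round(read_eef_pos()[2],5))
    if f>9: break
print(read_time_s()-t,read_time_s())
snap('side','pr.png')
a=cv2.imread('pics/pr.png');cv2.imwrite('pics/prz.png',cv2.resize(a[130:280,230:430],(800,600),interpolation=cv2.INTER_CUBIC))
```

```text
[-0.24454803  0.34456558  0.49056165]
[0.14030344 0.53501012 0.01932171]
0.29497014402154287
0.0719 [-0.32  0.42  0.67] 0.07195
0.0713 [-0.21  0.22  0.2 ] 0.07128
0.0707 [0.09 0.28 0.85] 0.07078
0.0701 [-0.13  0.85  1.34] 0.07019
0.0695 [-0.56  0.82  1.96] 0.06961
0.0689 [-0.2   0.48  2.45] 0.06899
0.0683 [-0.81  1.06  2.98] 0.06842
0.0677 [-0.25  0.83  4.15] 0.06781
0.0671 [-0.16  1.24  3.72] 0.0672
0.0665 [-0.72  1.43  5.06] 0.06662
4.683299999999999 22.0333
```

View pics/prz.png

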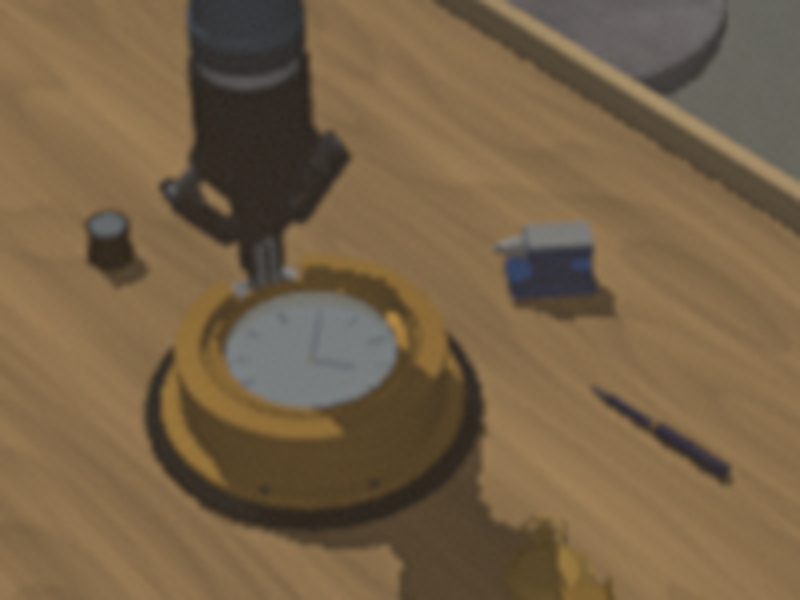

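The force slope is 1.0–1.2 N/mm, so this is the push-piece. The bezel is still shut at about 4.1 mm of travel. I press on in small steps and watch the picture.

Run:
```python
from h import *
q=quat().tolist()
ref=read_camera('side').astype(int)[190:235,283:335]; z=.0665
for i in range(6):
    z-=.0004; movel(P(104,.085,z).tolist(),q,0.015); F=fz(5,True)
    im=read_camera('side').astype(int)[190:235,283:335]; d=np.abs(im-ref).mean()
    print(round(z,4),F.round(2),round(read_eef_pos()[2],5),round(d,2))
    if d>12 or F[2]>9: break
pause(.5)
snap('side','pr2.png'); im=read_camera('side').astype(int)[190:235,283:335]; print(np.abs(im-ref).mean(),fz(5,True),read_time_s())
a=cv2.imread('pics/pr2.png');cv2.imwrite('pics/pr2z.png',cv2.resize(a[130:280,230:430],(800,600),interpolation=cv2.INTER_CUBIC))
```

```text
0.0661 [-0.23  1.22  4.94] 0.06625 14.82
17.47792022792023 [-0.58175239  0.16340461  5.26534557] 23.2
```

View pics/pr2z.png

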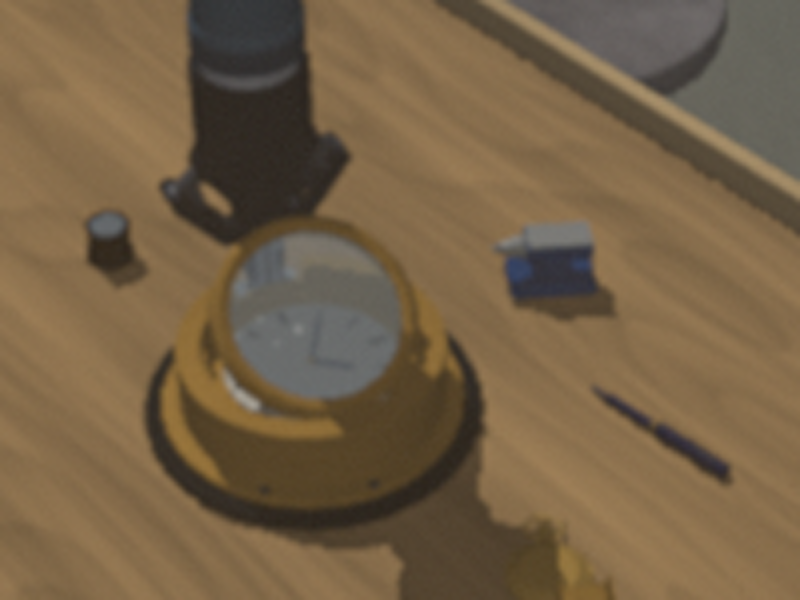

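The bezel has sprung open. I back the finger up and outwards.

Run:
```python
from h import *
q=quat().tolist()
movel(P(104,.089,.0735).tolist(),q,0.03); print(fz(4,True))
movel(P(104,.13,.085).tolist(),q,0.06); print(fz(4,True))
movel(P(104,.17,.20).tolist(),q,0.12)
movel(P(104,.26,.26).tolist(),q,0.15); print(fz(5,True),read_eef_pos())
pause(.5)
for c in('side','top'):
    snap(c,'fin_%s.png'%c)
    a=cv2.imread('pics/fin_%s.png'%c);cv2.imwrite('pics/fin_%sz.png'%c,cv2.resize(a[130:280,230:430],(800,600),interpolation=cv2.INTER_CUBIC))
print(read_time_s())
```

```text
[-0.13794851 -0.33888847  0.28412063]
[-0.13291926  0.29206194 -0.04761027]
[ 0.17449994  0.4168202  -0.02307024] [0.6196569  0.10484259 0.25918617]
27.35
```

View pics/fin_sidez.png

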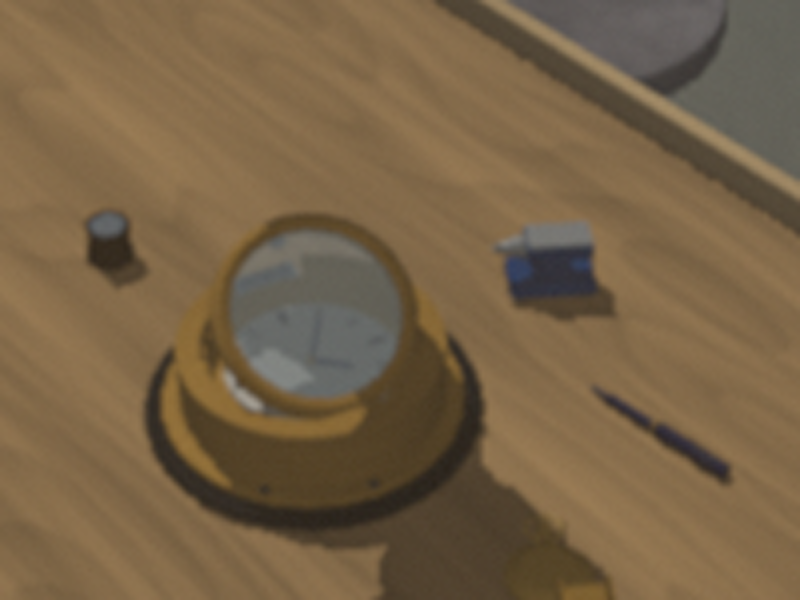

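View pics/fin_topz.png

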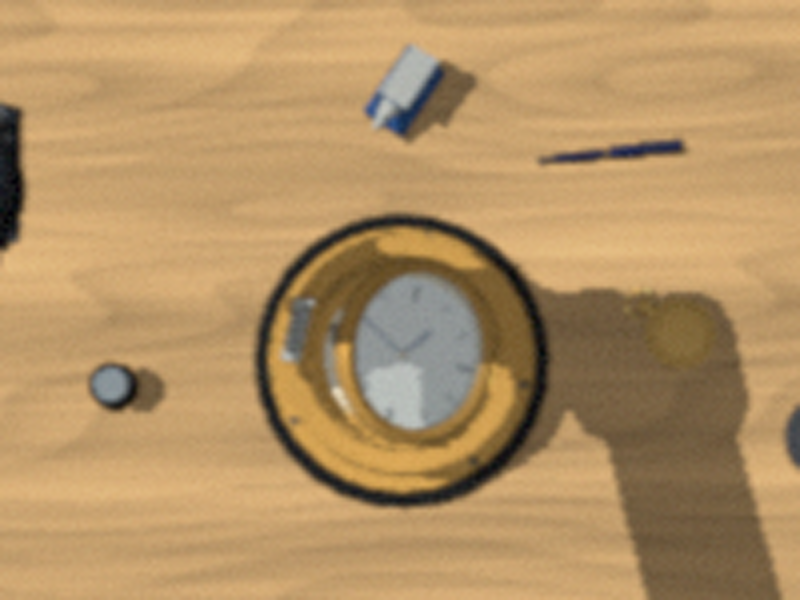

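The bezel stands open with its notch side raised in both views: its upper edge is at zoomed (305, 220) in the side picture. The push-piece is free, and the loupe, anvil, pusher and watch are at the same pixels as at the start. The robot is clear.

```bash
python3 -c "
from bench import *
print(sign_off(),read_time_s())"
```

```text
the job is handed in; nothing more can be done
the job is handed in; nothing more can be done
```

The bezel is open and standing by itself, and the job is handed in after about 27 s of robot time.

- **Slide:** I rested the closed fingertip on the near rim and slid it left, with the force staying between about 2 and 4 N. The finger lost contact at about 92°, where the notch began.
- **Press:** I moved to the notch's middle, at about 104° and slightly outward to clear the inner wall. I pressed the push-piece down in small steps, and the bezel sprang open at about 5 N.
- **Retreat:** I backed the finger up and outward until it was clear.

In the last pictures from both cameras, taken with the robot clear and the wrist force near zero, the bezel was standing open. The watch, loupe, anvil and pusher looked unmoved. No check failed. I judged the opening angle only from the pictures and did not measure it.

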